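Clear the meenakari pair from the shop window by the tipping slide

TASK

Clear the pair of blue meenakari bangles out of the window: with the fingertips, sweep both of them along the glass shelf until they lie wholly on the level aluminium slide, then press its brass lever down and keep it down until both have slid into the wooden tray, and let the lever come back up. Push only, never pick a bangle up, and leave everything else where it lies.

Things in the scene. Friction and masses are not known exactly. Their poses are not given: they have to be found in the camera images.
- shelf: Clear, dusty glass shelf, a level slab 320 (its x) x 460 (its y) x 10 mm on chrome legs, fixed. Origin: on the window floor under the slab's centre; the glass top is 160 mm above the origin. Its +y end (robot's left) carries the slide. No raised edges apart from the slide's two clamps and guides.
- deck (a point): Point on the floor of the aluminium slide, midway across, 3 mm in from its entry edge. y runs along the slide away from the shelf, x across it (away from the robot), z up. Channel: floor y = -3 to 162 mm, 150 mm wide inside, side walls 18 mm high, far end open. At rest it is level, its floor 2 mm below the glass top, 3 mm beyond the glass. It hinges about x, 8 mm below this point.
- slide_frame: Fixed aluminium frame clamped on the shelf's end, carrying the slide. Origin: on the window floor under the shelf's +y edge, on the slide's centre line; axes parallel to the shelf's; point deck is at y = 6 mm, z = 158 mm. Two 16 mm high guides on the glass flare from the slide's walls (x = +-76 mm at y = 0) to x = +-99 mm at y = -41 mm; 4 mm thick clamp plates outside them reach x = +-115 mm.
- slide (a joint): Tilt of the slide in rad: 0 level (at rest, held up by a spring), grows as the lever is pressed and the far end goes down, stop at 0.62. Bangles slide off once it is tilted 0.27 to 0.42 or more. Springs back to level when released.
- lever: Brass lever, rigidly joined to the slide and turning with it about the same hinge: a 9 mm rod beside the slide on the robot's side, rising outward (+y) from the hinge to a ball knob. Origin: on the hinge axis at the slide's centre line (8 mm below point deck when level); axes as point deck.
- knob (a point): Centre of the lever's brass ball knob, 28 mm in diameter: 113 mm to the robot's side of the slide's centre line, 120 mm from the hinge axis; at rest it stands 0.26 rad above level as seen from the hinge. Press it from above: about 2 N at the start, 6 N at the stop, 72 mm down in an almost vertical arc.
- tray: Fixed open wooden stock tray with maroon lining on the window floor below the slide's far end, outside 200 x 200 mm, walls 6 mm thick, floor 6 mm, three walls 50 mm high, the wall towards the slide (-y) 22 mm high. Origin: centre of the underside; axes parallel to the shelf's.
- meena_a: One of the pair of meenakari bangles: bright blue enamel all over, with thin gold lines and teal, white and red dots outside, lying flat, 68 mm outside and 58 mm inside diameter, 12 mm high, about 45 g. Origin: centre of the underside; z is its axis.
- meena_b: The other meenakari bangle, identical to meena_a.
- gilt: Bystander: wide gilt bridal bangle with red and green stones, 74 mm across, 24 mm high, lying flat on the glass. Origin: centre of the underside.
- copper_twist: Bystander: twisted copper bracelet, 74 mm across, 11 mm high, on the glass. Origin: centre of the underside.
- bone: Bystander: carved ivory-coloured bone bangle, 74 mm across, 18 mm high, on the glass. Origin: centre of the underside.
- kumkum_box: Bystander: small round brass kumkum box with a knobbed lid, 46 mm across, 41 mm high, on the glass. Origin: centre of the underside.
- mirror: Bystander: chrome hand mirror, 240 mm long, lying on the window floor at the right. Origin: on its underside 70 mm from the centre of the 116 mm round mirror, which lies towards its +x; the handle points to -x.

How it is judged:
On the way, in this order (a step that is already met when the one before it is completed fails the run):
1. both meenakari bangles lie wholly on the slide while it is level (x of meena_a in the frame of deck between -0.075 and 0.075 m and y of meena_a in the frame of deck between 0.025 and 0.16 m and z of meena_a in the frame of deck between -0.01 and 0.02 m and x of meena_b in the frame of deck between -0.075 and 0.075 m and y of meena_b in the frame of deck between 0.025 and 0.16 m and z of meena_b in the frame of deck between -0.01 and 0.02 m and value of joint slide below 0.08 rad), for 0.2 s.
2. the slide is tipped by a push on the brass lever (value of joint slide above 0.15 rad and (contact force between lever and the fingers above 0.3 N or contact force between lever and the arm above 0.3 N)).
3. both bangles are in the tray while the slide is still tipped (x of meena_a in the frame of tray between -0.097 and 0.097 m and y of meena_a in the frame of tray between -0.097 and 0.097 m and z of meena_a in the frame of tray between -0.01 and 0.05 m and x of meena_b in the frame of tray between -0.097 and 0.097 m and y of meena_b in the frame of tray between -0.097 and 0.097 m and z of meena_b in the frame of tray between -0.01 and 0.05 m and value of joint slide above 0.2 rad).
At the end, for the whole second after the job is handed in: Both meenakari bangles rest inside the tray (centres within its outline, under 50 mm above its underside, slower than 20 mm/s), the slide is back level (under 0.06 rad), and every other thing is within 20 mm of where it was (x of meena_a in the frame of tray between -0.097 and 0.097 m and y of meena_a in the frame of tray between -0.097 and 0.097 m and z of meena_a in the frame of tray between -0.01 and 0.05 m and x of meena_b in the frame of tray between -0.097 and 0.097 m and y of meena_b in the frame of tray between -0.097 and 0.097 m and z of meena_b in the frame of tray between -0.01 and 0.05 m and linear speed of each of meena_a, meena_b below 0.02 m/s and value of joint slide below 0.06 rad and distance of each of gilt, copper_twist, bone, kumkum_box, mirror from where it was at the start of the episode below 0.02 m); the robot touches nothing.
It fails at once if a meenakari bangle is lifted more than 25 mm off the glass (z of any of meena_a, meena_b in the frame of shelf above 0.185 m).
It fails at once if a bystander on the glass, or the hand mirror, is moved by more than 20 mm (distance of any of gilt, copper_twist, bone, kumkum_box, mirror from where it was at the start of the episode above 0.02 m).
It also fails if it takes over 72 s, if anything falls off the work surface, if the arm or the gripper's body presses on something with over 40 N, if the wrist force passes 120 N, or if a joint passes its speed limit or range.

ROBOT

A 7-joint arm with a two-finger parallel gripper is mounted at the origin on the work surface. World frame = base frame: x ahead of the robot, y to its left, z up, the work surface at z = 0. Lengths are in m, angles in rad, forces in N, time in s.
With the tool pointing down it reaches from about 0.4 to 0.925 m from the base axis. Payload 4.1 kg.
Tool frame: the origin (TCP) lies between the finger pads; the fingertips stand bot.finger_overhang ahead of it and the grasp point (between the pads) lies 8 mm behind it (bot.finger_overhang is the distance from the TCP to the fingertips, in m); z points along the fingers, y is the line along which they close (so a half turn about z gives the same grasp; the last joint's range is limited). The gripper opens to 85 mm and grips with 20 to 120 N. Pads are 22 mm wide; open, the fingers measure 114 mm over their backs; the gripper's body (76 mm by 85 mm) begins 54 mm behind the grasp point. The pads swing forward as they close: fully open they stand 13 mm farther back than shut.
Start: joints at [-1.416, 0.398, 0.045, 1.537, -0.019, 1.207, -0.051], TCP at [0.163, 0.629, 0.242] pointing down, gripper open.
Joint ranges: [-2.82, 2.82], [-0.49, 2.23], [-1.37, 1.46], [0, 2.46], [-1.36, 4.5], [0.23, 2], [-2.94, 2.94]. Speed limits (rad/s): [2.57, 2.57, 3.14, 3.14, 3.14, 3.14, 3.14].

INTERFACE

Orientations are given as a 3x3 rotation matrix whose columns are the frame's x, y, z axes.
In Python, from bench import bot, viewer gives the robot as it stands.
- The arm moves only by the shell command python3 -m creep 'ROWS'. ROWS is JSON, one flat list of numbers, 5 for each row, row after row: the opening, from -1 (shut) to 1 (fully open), then the shift along the world's x, y, z as a fraction of full scale, then the turn about the world's z as a fraction of full scale. In form: [jaw, dx, dy, dz, spin, jaw, dx, dy, dz, spin, ...]. A call has exactly 10 rows; each row is the pose to reach, as a shift and turn from the pose commanded when the call began; what a row does not reach only later rows make up. Full scale, the value 1, is 200 mm for a shift and pi/2 rad for a turn. A row lasts 1/12 s, in which the tool goes at most 41.7 mm and 7.16 degrees, less where a joint would pass 70% of its speed; a pose out of reach is approached as far as the arm can. A call with a number of a shift or a turn outside -1 to 1 is refused whole. A call with a gripper value outside its range is refused whole. The fingers move at their own pace and stop on an object; the grip force is fixed at half the most. Time passes only in rows, so rows that repeat a pose let the fingers close, or fill a call up. It gives the time, the measured TCP pose, the force, the opening and the grip force at its end, in the units of the state.
- bot.observe(): the state, without advancing time (a new reading comes with each control period).
- viewer.capture(name): name is "side" or "top" or "wrist"; returns the picture (384x512x3 uint8, red, green, blue); there is no depth.
- viewer.calibration(name): a dict with "fx", "fy", "cx", "cy" (pixels), "rvec" (rotation vector, rad) and "tvec" (3), from world to camera coordinates, as OpenCV has them; the wrist camera has in their place "T_tool_cam" (4x4, takes a point from camera to tool coordinates, whose origin is the TCP and whose axes are the flange's). Camera axes: x right, y down, z forward; pixel columns grow to the right and rows downward; lengths in m; the calibration is good to about 2 mm. A picture is of the moment at which its call begins: read the wrist's pose just before it. calibration takes no time and is no camera call.
- bot.close_job(): hands the job in; it is judged then, once.
The state is a dict: "time": time; "qpos": joint angles; "qd": joint speeds; "tau": joint torques, N m; "eef_pos": TCP position; "ee_rot": TCP orientation; "contact_force": force on the tool from outside, world axes, zero at the start; "torque": the same for the moment, N m; "finger_gap": finger opening in m; "finger_force": force on a finger pad.
Only numpy, scipy, OpenCV 4.12 (cv2) and the standard library are available. Lean on these libraries where they do the work, as an engineer would, in place of code of your own. Each camera call takes 0.05 s, during which the arm holds its last target. There are 200 camera calls.

## Working session

There is one attempt and no reset: what is moved stays moved. The work goes in short steps, Python scripts to look and compute and a shell command to move; the robot and the scene stay as the last step left them, time stands still between calls to the robot, and variables do not carry over. Pictures are saved under pics/ and viewed, at most 10 in all, crops included, and the job is handed in when it is done.

```bash
ls; mkdir -p pics; python3 - <<'E'
from bench import bot, viewer
import cv2,numpy as np
s=bot.observe();print(s['time'],s['eef_pos'],s['ee_rot'],s['finger_gap'],bot.finger_overhang)
for n in("top","side"):
    im=viewer.capture(n);np.save(f'pics/{n}.npy',im);cv2.imwrite(f'pics/{n}0.png',im[...,::-1]);print(viewer.calibration(n))
E
```

```text
pics
0.0 [0.16302149 0.62858719 0.24126652] [[-9.68001923e-01  2.50942523e-01 -3.57306986e-04]
 [ 2.50942739e-01  9.68000001e-01 -1.93365091e-03]
 [-1.39362076e-04 -1.96144139e-03 -9.99998067e-01]] 0.08563992477576589 0.011
{'fx': 446.8099710044155, 'fy': 446.8099710044155, 'cx': 255.63586783722386, 'cy': 188.01309166286708, 'rvec': array([ 2.12800197, -2.11053201,  0.19887868]), 'tvec': array([-0.0707295 ,  0.60295954,  1.43736259])}
{'fx': 354.45660618696354, 'fy': 354.45660618696354, 'cx': 253.44040033669393, 'cy': 196.36582652396234, 'rvec': array([ 2.18129185, -1.43038864,  0.45273171]), 'tvec': array([-0.28243414,  0.50027015,  0.7872953 ])}
```

View pics/top0.png

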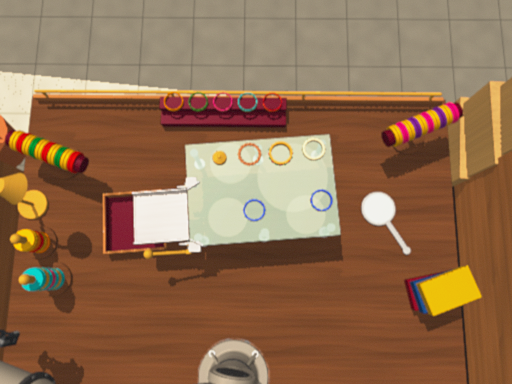

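View pics/side0.png

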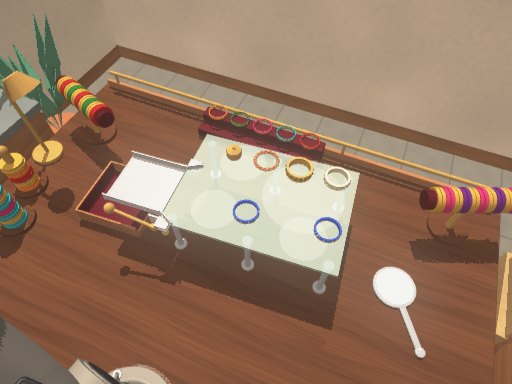

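The top view shows blue bangles near (255,210) and (321,200). The slide is at about (134–188, 190–245), with its brass knob near (148,253). The bystander bangles lie along row ~155, on the far side of the shelf.

```bash
cat > h.py <<'E'
import cv2,numpy as np
from bench import bot,viewer
def ray(n,px,z):
    c=viewer.calibration(n);R=cv2.Rodrigues(c['rvec'])[0];o=-R.T@c['tvec']
    d=R.T@np.array([(px[0]-c['cx'])/c['fx'],(px[1]-c['cy'])/c['fy'],1]);return o+d*(z-o[2])/d[2]
def proj(n,p):
    c=viewer.calibration(n);K=np.array([[c['fx'],0,c['cx']],[0,c['fy'],c['cy']],[0,0,1]])
    return cv2.projectPoints(np.array(p,float).reshape(-1,3),c['rvec'],c['tvec'],K,None)[0][:,0]
def blue(n,im,minpix=40):
    hsv=cv2.cvtColor(im,cv2.COLOR_RGB2HSV);m=cv2.inRange(hsv,(108,130,60),(128,255,255))
    m=cv2.morphologyEx(m,cv2.MORPH_CLOSE,np.ones((5,5)))
    out=[]
    for c in cv2.findContours(m,cv2.RETR_EXTERNAL,cv2.CHAIN_APPROX_NONE)[0]:
        if len(c)<25: continue
        # rim -> plane, circle
        P=np.array([ray(n,p[0],.166)[:2] for p in c]);ct,r=cv2.minEnclosingCircle(P.astype(np.float32))
        out.append((np.round(ct,4),round(r,4),c.mean(0)[0].round(0)))
    return out
E
python3 - <<'E'
from h import *
for n in("top","side"):
    im=np.load(f'pics/{n}.npy');print(n,*blue(n,im),sep='\n ')
    hsv=cv2.cvtColor(im,cv2.COLOR_RGB2HSV)
    # white slide
    m=cv2.inRange(hsv,(0,0,215),(180,25,255));k=max(cv2.findContours(m,0,2)[0],key=cv2.contourArea);q=cv2.boxPoints(cv2.minAreaRect(k));print('slide',cv2.contourArea(k));print(q.round(),np.array([ray(n,p,.158)[:2] for p in q]).round(3))
im=np.load('pics/top.npy')
for nm,p in dict(shA=(185,145),shB=(330,135),shC=(340,235),).items():print(nm,ray('top',p,.16).round(3))
print('knob',ray('top',(148,253),.181).round(3),ray('side',(109,208),.181).round(3))
for nm,p in dict(box=(219,157),cop=(249,154),gilt=(281,153),bone=(313,148)).items():print(nm,ray('top',p,.166).round(3))
cr=np.hstack([cv2.resize(im[120:270,95:345],None,fx=3.2,fy=3.2,interpolation=cv2.INTER_CUBIC)]);cv2.imwrite('pics/crop1.png',cr[...,::-1])
E
```

```text
top
 (array([ 0.2647, -0.5672]), 0.0497, array([419., 293.]))
 (array([ 0.5356, -0.0678]), 0.0225, array([256., 201.]))
 (array([ 0.5468, -0.2881]), 0.0252, array([330., 200.]))
slide 2369.5
[[132. 197.]
 [186. 193.]
 [189. 239.]
 [135. 243.]] [[0.554 0.319]
 [0.567 0.151]
 [0.423 0.135]
 [0.41  0.3  ]]
side
 (array([ 0.5508, -0.2692]), 0.0334, array([331., 229.]))
 (array([ 0.5059, -0.0392]), 0.0214, array([234., 211.]))
 (array([ 0.5313, -0.0825]), 0.0187, array([257., 209.]))
slide 4508.0
[[241. 234.]
 [280. 151.]
 [354. 185.]
 [316. 268.]] [[ 0.455 -0.078]
 [ 0.749 -0.066]
 [ 0.715 -0.297]
 [ 0.442 -0.275]]
shA [0.721 0.159 0.16 ]
shB [ 0.758 -0.302  0.16 ]
shC [ 0.44  -0.325  0.16 ]
knob [0.38  0.253 0.181] [0.378 0.252 0.181]
box [0.681 0.05  0.166]
cop [ 0.691 -0.044  0.166]
gilt [ 0.695 -0.145  0.166]
bone [ 0.712 -0.246  0.166]
```

View pics/crop1.png

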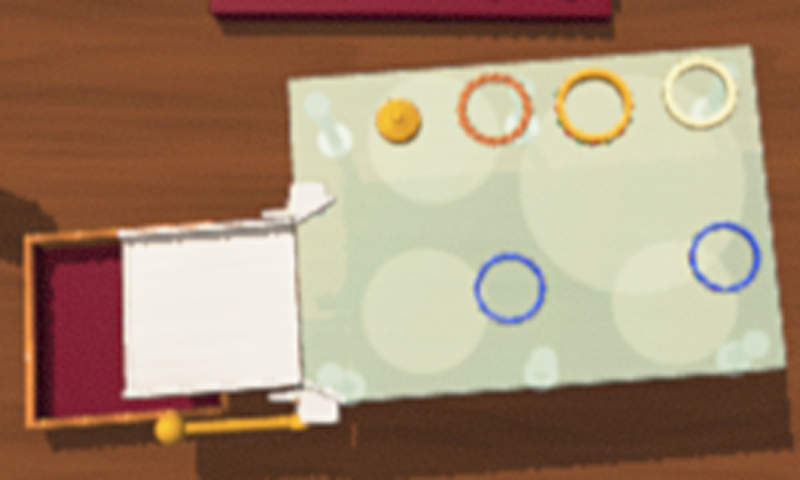

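The crop shows bangle a at crop (510,288) and bangle b at (724,257), the slide entry edge at (296,222)–(300,383), and the knob at (169,428). I'll put the fingertips inside each ring and drag it, since contact ahead of the ring's centre is stable.

```bash
cat >> h.py <<'E'
YAW=.08
A=np.array([[np.cos(YAW),-np.sin(YAW)],[np.sin(YAW),np.cos(YAW)]])
DECK=np.array([.501,.146])
def todeck(p): return A.T@(np.array(p)[:2]-DECK)
def fromdeck(p): return DECK+A@np.array(p)
def rings(n,im,z=.167):
    hsv=cv2.cvtColor(im,cv2.COLOR_RGB2HSV);m=cv2.inRange(hsv,(105,90,60),(130,255,255))
    k,lab,st,_=cv2.connectedComponentsWithStats(cv2.dilate(m,np.ones((5,5))));out=[]
    for i in range(1,k):
        q=np.argwhere((lab==i)&(m>0))[:,::-1]
        if len(q)<40:continue
        P=np.array([ray(n,p,z)[:2] for p in q])
        s=np.linalg.lstsq(np.c_[2*P,np.ones(len(P))],(P**2).sum(1),rcond=None)[0]
        c=s[:2];out.append((c.round(4),round(float(np.sqrt(s[2]+c@c)),4),todeck(c).round(3),q.mean(0).round()))
    return out
E
python3 - <<'E'
from h import *
for n in("top","side"):print(n,*rings(n,np.load(f'pics/{n}.npy')),sep='\n ')
f=lambda p:(95+p[0]/3.2-.35,120+p[1]/3.2-.35)
for nm,p,z in (('entry far',(296,222),.168),('entry near',(300,390),.165),('shA',(289,79),.16),('shB',(752,46),.16),('shC',(786,366),.16)):
    w=ray('top',f(p),z);print(nm,w.round(3),todeck(w).round(3))
w=ray('top',f((169,428)),.181);print('knob',w,todeck(w), 'exp -.113 .116')
print('slots',fromdeck((0,.118)),fromdeck((0,.045)))
E
```

```text
top
 (array([ 0.5469, -0.2681]), 0.0312, array([ 0.013, -0.416]), array([322., 200.]))
 (array([ 0.5148, -0.0611]), 0.0311, array([-0.003, -0.208]), array([254., 210.]))
 (array([ 0.2696, -0.5825]), 0.0458, array([-0.289, -0.708]), array([419., 295.]))
side
 (array([ 0.517 , -0.0609]), 0.0311, array([-0.001, -0.208]), array([246., 210.]))
 (array([ 0.5492, -0.268 ]), 0.0312, array([ 0.015, -0.417]), array([329., 228.]))
entry far [0.577 0.146 0.168] [ 0.076 -0.006]
entry near [0.416 0.136 0.165] [-0.086 -0.003]
shA [0.723 0.159 0.16 ] [ 0.223 -0.004]
shB [ 0.761 -0.301  0.16 ] [ 0.223 -0.466]
shC [ 0.443 -0.326  0.16 ] [-0.096 -0.465]
knob [0.37845716 0.25460031 0.181     ] [-0.11347215  0.11804595] exp -.113 .116
slots [0.49157007 0.2636226 ] [0.49740384 0.19085608]
```

```bash
python3 -m creep '[-1,0.1,-0.2,0,0.05,-1,0.2,-0.4,0,0.1,-1,0.3,-0.6,0,0.15,-1,0.4,-0.8,0,0.212,-1,0.5,-1,0,0.212,-1,0.5,-1,0,0.212,-1,0.5,-1,0,0.212,-1,0.5,-1,0,0.212,-1,0.5,-1,0,0.212,-1,0.5,-1,0,0.212]'
python3 -m creep '[-1,0.1,-0.2,0,0,-1,0.2,-0.4,0,0,-1,0.3,-0.6,0,0,-1,0.4,-0.8,0,0,-1,0.5,-1,0,0,-1,0.5,-1,0,0,-1,0.5,-1,0,0,-1,0.5,-1,0,0,-1,0.5,-1,0,0,-1,0.5,-1,0,0]'
python3 -m creep '[-1,0.1,-0.2,0,0,-1,0.2,-0.4,0,0,-1,0.3,-0.6,0,0,-1,0.4,-0.8,0,0,-1,0.5,-1,0,0,-1,0.5,-1,0,0,-1,0.5,-1,0,0,-1,0.5,-1,0,0,-1,0.5,-1,0,0,-1,0.5,-1,0,0]'
python3 -c "
from bench import bot;s=bot.observe();print(s['eef_pos'],s['ee_rot'],bot.finger_overhang)"
```

```text
time: 0.93
eef_pos: [0.262, 0.4308, 0.2422]
ee_rot: [[-0.997, -0.082, -0.0], [-0.082, 0.997, 0.0], [0.0, 0.001, -1.0]]
contact_force: [0.0, 0.0, 0.9]
finger_gap: 0.0
finger_force: 0.0
time: 1.77
eef_pos: [0.3624, 0.2312, 0.2423]
ee_rot: [[-0.997, -0.083, -0.0], [-0.083, 0.997, 0.0], [0.0, 0.0, -1.0]]
contact_force: [-0.5, -0.8, -0.1]
finger_gap: -0.0001
finger_force: 0.0
time: 2.6
eef_pos: [0.4627, 0.0315, 0.2421]
ee_rot: [[-0.997, -0.083, -0.001], [-0.083, 0.997, 0.001], [0.001, 0.001, -1.0]]
contact_force: [0.6, 0.8, -0.2]
finger_gap: 0.0005
finger_force: 0.0
[0.46274501 0.03150452 0.24214488] [[-9.96517317e-01 -8.33837697e-02 -6.19614759e-04]
 [-8.33841028e-02  9.96517339e-01  5.32679990e-04]
 [ 5.73039986e-04  5.82490856e-04 -9.99999666e-01]] 0.011
```

```bash
python3 -m creep '[-1,0.1,-0.17,0,0,-1,0.2,-0.34,0,0,-1,0.266,-0.46,0,0,-1,0.266,-0.46,0,0,-1,0.266,-0.46,-0.05,0,-1,0.266,-0.46,-0.1,0,-1,0.266,-0.46,-0.15,0,-1,0.266,-0.46,-0.22,0,-1,0.266,-0.46,-0.22,0,-1,0.266,-0.46,-0.22,0]'
python3 - <<'E'
from h import *
a=viewer.capture('side');b=viewer.capture('wrist');s=bot.observe();print(s['eef_pos'])
p=s['eef_pos'].copy();p[2]-=.011;print(proj('side',p),proj('side',fromdeck([0,0]).tolist()+[.158]))
c=cv2.resize(a[140:280,160:350],(600,442));cv2.imwrite('pics/c2.png',np.vstack([c])[...,::-1])
E
```

```text
time: 3.43
eef_pos: [0.5151, -0.0613, 0.197]
ee_rot: [[-0.997, -0.081, -0.003], [-0.081, 0.997, 0.0], [0.003, 0.001, -1.0]]
contact_force: [-0.4, -0.3, 0.8]
finger_gap: -0.0
finger_force: 0.0
[ 0.5164326  -0.06205777  0.19850425]
[[245.75356794 206.18088641]] [[172.57394044 190.37571822]]
```

View pics/c2.png

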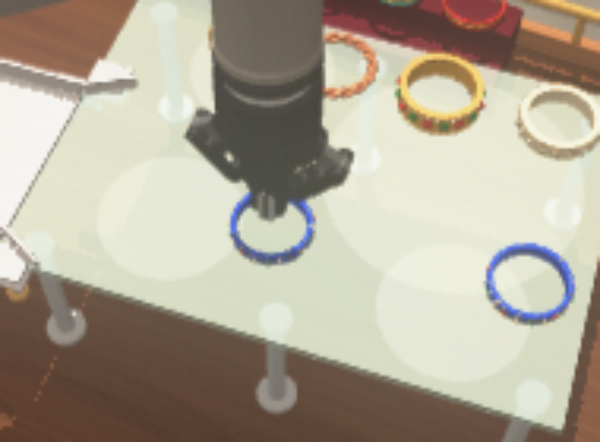

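The fingertips sit at crop (270,212), inside ring a, and match the calibrated prediction. Next I lower them and sweep.

```bash
python3 -m creep '[-1,0,0,-0.06,0,-1,0,0,-0.115,0,-1,-0.003,0.04,-0.115,0,-1,-0.01,0.12,-0.115,0,-1,-0.015,0.2,-0.115,0,-1,-0.023,0.3,-0.115,0,-1,-0.03,0.4,-0.115,0,-1,-0.038,0.5,-0.115,0,-1,-0.045,0.6,-0.115,0,-1,-0.045,0.6,-0.115,0]'
python3 - <<'E'
from h import *
s=bot.observe();print(s['eef_pos'],todeck(s['eef_pos']),s['contact_force'])
for n in('side','top'):
  im=viewer.capture(n)
  print(n,*rings(n,im,.167),sep='\n ')
E
```

```text
time: 4.37
eef_pos: [0.5071, 0.063, 0.1755]
ee_rot: [[-0.996, -0.086, -0.0], [-0.086, 0.996, 0.003], [-0.0, 0.003, -1.0]]
contact_force: [0.2, 0.2, -0.1]
finger_gap: -0.0
finger_force: 0.0
[0.50706243 0.06299658 0.17552126] [-0.00059015 -0.08322242] [ 0.15070566  0.22108645 -0.05919376]
side
 (array([0.5114, 0.0566]), 0.031, array([ 0.003, -0.09 ]), array([206., 199.]))
 (array([ 0.5493, -0.268 ]), 0.0312, array([ 0.015, -0.417]), array([329., 228.]))
top
 (array([ 0.5469, -0.2681]), 0.0312, array([ 0.013, -0.416]), array([322., 200.]))
 (array([ 0.2697, -0.5826]), 0.046, array([-0.289, -0.708]), array([419., 295.]))
```

```bash
python3 -m creep '[-1,-0.005,0.06,0,0,-1,-0.01,0.12,0,0,-1,-0.014,0.18,0,0,-1,-0.019,0.24,0,0,-1,-0.024,0.3,0,0,-1,-0.029,0.36,0,0,-1,-0.034,0.42,0,0,-1,-0.038,0.48,0,0,-1,-0.043,0.54,0,0,-1,-0.048,0.6,0,0]'
python3 -m creep '[-1,-0.005,0.06,0,0,-1,-0.01,0.12,0,0,-1,-0.014,0.18,0,0,-1,-0.019,0.24,0,0,-1,-0.024,0.3,0,0,-1,-0.027,0.34,0,0,-1,-0.03,0.38,0,0,-1,-0.032,0.41,0,0,-1,-0.033,0.43,0,0,-1,-0.033,0.44,0,0]'
python3 - <<'E'
from h import *
s=bot.observe();print(s['eef_pos'],todeck(s['eef_pos']),s['contact_force'])
for n in('side','top'):
  im=viewer.capture(n)
  print(n,*rings(n,im,.165),sep='\n ')
E
```

```text
time: 5.3
eef_pos: [0.4976, 0.1785, 0.1753]
ee_rot: [[-0.997, -0.079, -0.0], [-0.079, 0.997, 0.0], [0.0, 0.0, -1.0]]
contact_force: [-0.4, -0.7, -0.4]
finger_gap: -0.0
finger_force: 0.1
time: 6.13
eef_pos: [0.4912, 0.2657, 0.1753]
ee_rot: [[-0.997, -0.079, -0.0], [-0.079, 0.997, 0.0], [0.0, 0.0, -1.0]]
contact_force: [0.3, -1.7, -0.4]
finger_gap: -0.0
finger_force: 0.1
[0.49115937 0.26568764 0.1753181 ] [-0.00024436  0.12009126] [ 0.3255573  -1.74112872 -0.44399519]
side
 (array([0.4934, 0.247 ]), 0.0309, array([0.   , 0.101]), array([140., 179.]))
 (array([ 0.5505, -0.268 ]), 0.0313, array([ 0.016, -0.417]), array([329., 228.]))
top
 (array([ 0.5472, -0.2683]), 0.0313, array([ 0.013, -0.417]), array([322., 200.]))
 (array([0.4913, 0.2453]), 0.0306, array([-0.002,  0.1  ]), array([156., 217.]))
 (array([ 0.2697, -0.5829]), 0.0457, array([-0.289, -0.708]), array([419., 295.]))
```

```bash
python3 -m creep '[-1,-0.002,0.03,0,0,-1,-0.004,0.06,0,0,-1,-0.006,0.08,0,0,-1,-0.006,0.08,0,0,-1,0,0.02,0,0,-1,0,0.02,0,0,-1,0,0.02,0.05,0,-1,0,0.02,0.12,0,-1,0,0.02,0.25,0,-1,0,0.02,0.25,0]'
python3 - <<'E'
from h import *
s=bot.observe();print(s['eef_pos'],todeck(s['eef_pos']),s['contact_force'])
for n in('side','top'):
  im=viewer.capture(n)
  print(n,*rings(n,im,.165),sep='\n ')
E
```

```text
time: 7.07
eef_pos: [0.4941, 0.2701, 0.2306]
ee_rot: [[-0.997, -0.078, 0.007], [-0.078, 0.997, 0.005], [-0.008, 0.005, -1.0]]
contact_force: [1.0, 0.4, 0.5]
finger_gap: -0.0
finger_force: 0.0
[0.4940696  0.2700968  0.23060387] [0.00300892 0.12425374] [1.04092562 0.39630568 0.54958814]
side
 (array([0.4925, 0.2643]), 0.0304, array([0.001, 0.119]), array([132., 175.]))
 (array([ 0.5504, -0.268 ]), 0.0312, array([ 0.016, -0.417]), array([329., 228.]))
top
 (array([ 0.5472, -0.2684]), 0.0313, array([ 0.013, -0.417]), array([322., 200.]))
 (array([0.49  , 0.2633]), 0.031, array([-0.002,  0.118]), array([150., 220.]))
 (array([ 0.2698, -0.583 ]), 0.0458, array([-0.289, -0.708]), array([419., 295.]))
```

```bash
python3 -m creep '[-1,0.02,-0.2,0,0,-1,0.04,-0.4,0,0,-1,0.06,-0.6,0,0,-1,0.08,-0.8,0,0,-1,0.1,-1,0,0,-1,0.1,-1,0,0,-1,0.1,-1,0,0,-1,0.1,-1,0,0,-1,0.1,-1,0,0,-1,0.1,-1,0,0]' | head -2
python3 -m creep '[-1,0.02,-0.2,0,0,-1,0.04,-0.4,0,0,-1,0.06,-0.6,0,0,-1,0.08,-0.8,0,0,-1,0.1,-1,0,0,-1,0.1,-1,0,0,-1,0.1,-1,0,0,-1,0.1,-1,0,0,-1,0.1,-1,0,0,-1,0.1,-1,0,0]'
```

```text
time: 8.0
eef_pos: [0.5109, 0.0711, 0.225]
time: 8.83
eef_pos: [0.5315, -0.1284, 0.2251]
ee_rot: [[-0.997, -0.083, -0.0], [-0.083, 0.997, 0.001], [0.0, 0.001, -1.0]]
contact_force: [-0.7, -0.1, -0.5]
finger_gap: -0.0003
finger_force: 0.0
```

```bash
python3 -m creep '[-1,0.03,-0.2,0,0,-1,0.06,-0.4,0,0,-1,0.085,-0.6,0,0,-1,0.085,-0.7,0,0,-1,0.085,-0.7,0,0,-1,0.085,-0.7,-0.05,0,-1,0.085,-0.7,-0.12,0,-1,0.085,-0.7,-0.19,0,-1,0.085,-0.7,-0.25,0,-1,0.085,-0.7,-0.25,0]'
python3 - <<'E'
from h import *
for n in('side','top'):
  im=viewer.capture(n)
  print(n,*rings(n,im,.167),sep='\n ')
  if n=='side':cv2.imwrite('pics/c3.png',cv2.resize(im[120:300,80:380],(750,450))[...,::-1])
s=bot.observe();print(s['eef_pos'],todeck(s['eef_pos']),s['contact_force'])
E
```

```text
time: 9.67
eef_pos: [0.5477, -0.2671, 0.1723]
ee_rot: [[-0.997, -0.083, -0.004], [-0.083, 0.997, 0.003], [0.004, 0.004, -1.0]]
contact_force: [0.3, 0.2, -0.7]
finger_gap: 0.0001
finger_force: 0.0
side
 (array([0.4915, 0.2631]), 0.0303, array([-0.   ,  0.117]), array([132., 175.]))
 (array([ 0.549, -0.268]), 0.0313, array([ 0.015, -0.417]), array([327., 233.]))
top
 (array([0.4898, 0.2625]), 0.031, array([-0.002,  0.117]), array([147., 216.]))
 (array([ 0.2699, -0.5825]), 0.0458, array([-0.289, -0.708]), array([419., 295.]))
[ 0.54840332 -0.26906513  0.17481216] [ 0.01408191 -0.41752585] [0.03419457 0.07512748 0.27927465]
```

View pics/c3.png

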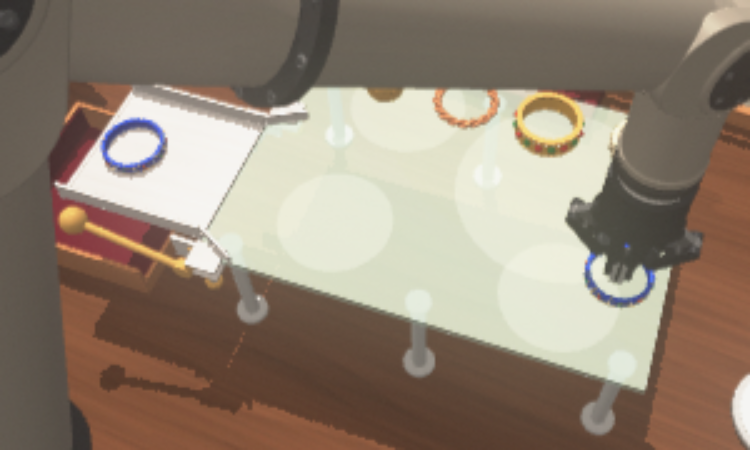

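The picture shows ring a on the slide at crop (133,145), and the tips inside ring b at (620,270).

```bash
python3 -m creep '[-1,-0.005,0.04,0,0,-1,-0.013,0.12,0,0,-1,-0.022,0.2,0,0,-1,-0.031,0.28,0,0,-1,-0.04,0.36,0,0,-1,-0.049,0.45,0,0,-1,-0.06,0.54,0,0,-1,-0.07,0.63,0,0,-1,-0.08,0.72,0,0,-1,-0.09,0.8,0,0]'
python3 -m creep '[-1,-0.009,0.08,0,0,-1,-0.018,0.16,0,0,-1,-0.026,0.24,0,0,-1,-0.035,0.32,0,0,-1,-0.044,0.4,0,0,-1,-0.053,0.48,0,0,-1,-0.062,0.56,0,0,-1,-0.07,0.63,0,0,-1,-0.076,0.69,0,0,-1,-0.08,0.74,0,0]'
python3 - <<'E'
from h import *
for n in('side','top'):
  im=viewer.capture(n)
  print(n,*rings(n,im,.167),sep='\n ')
s=bot.observe();print(s['eef_pos'],todeck(s['eef_pos']),s['contact_force'])
E
```

```text
time: 10.6
eef_pos: [0.5308, -0.1092, 0.1766]
ee_rot: [[-0.997, -0.08, 0.003], [-0.08, 0.997, 0.001], [-0.003, 0.0, -1.0]]
contact_force: [0.2, -0.3, 1.3]
finger_gap: -0.0001
finger_force: 0.6
time: 11.43
eef_pos: [0.5146, 0.0387, 0.1766]
ee_rot: [[-0.997, -0.08, 0.002], [-0.08, 0.997, 0.001], [-0.002, 0.001, -1.0]]
contact_force: [-0.0, -1.1, 2.7]
finger_gap: 0.0003
finger_force: 1.4
side
 (array([0.4916, 0.2631]), 0.0303, array([0.   , 0.117]), array([132., 175.]))
 (array([0.518 , 0.0194]), 0.0311, array([ 0.007, -0.128]), array([222., 202.]))
top
 (array([0.4898, 0.2625]), 0.031, array([-0.002,  0.117]), array([147., 216.]))
 (array([ 0.2696, -0.5829]), 0.0461, array([-0.289, -0.708]), array([419., 295.]))
[0.51474919 0.03980206 0.17652209] [ 0.00521844 -0.10695705] [0.41605662 0.93632823 4.09699883]
```

```bash
python3 -m creep '[-1,-0.004,0.03,0.01,0,-1,-0.009,0.08,0.01,0,-1,-0.015,0.13,0.01,0,-1,-0.02,0.18,0.01,0,-1,-0.025,0.23,0.01,0,-1,-0.03,0.28,0.01,0,-1,-0.036,0.33,0.01,0,-1,-0.043,0.39,0.01,0,-1,-0.05,0.45,0.01,0,-1,-0.055,0.5,0.01,0]'
python3 -m creep '[-1,-0.005,0.05,0,0,-1,-0.01,0.1,0,0,-1,-0.015,0.15,0,0,-1,-0.02,0.19,0,0,-1,-0.025,0.23,0,0,-1,-0.03,0.27,0,0,-1,-0.034,0.3,0,0,-1,-0.037,0.32,0,0,-1,-0.039,0.34,0,0,-1,-0.039,0.34,0,0]'
python3 - <<'E'
from h import *
for n in('side','top'):
  im=viewer.capture(n)
  print(n,*rings(n,im,.165),sep='\n ')
  if n=='side':cv2.imwrite('pics/c4.png',cv2.resize(im[120:260,60:260],(750,525))[...,::-1])
s=bot.observe();print(s['eef_pos'],todeck(s['eef_pos']),s['contact_force'])
E
```

```text
time: 12.37
eef_pos: [0.5029, 0.139, 0.1773]
ee_rot: [[-0.997, -0.08, -0.0], [-0.08, 0.997, 0.0], [0.0, 0.0, -1.0]]
contact_force: [-0.1, -0.3, -0.2]
finger_gap: -0.0001
finger_force: 0.1
time: 13.2
eef_pos: [0.4953, 0.2061, 0.1773]
ee_rot: [[-0.997, -0.08, -0.0], [-0.08, 0.997, 0.0], [0.0, 0.0, -1.0]]
contact_force: [-0.5, -0.6, -0.2]
finger_gap: 0.0002
finger_force: 0.0
side
 (array([0.5045, 0.2291]), 0.0561, array([0.01 , 0.083]), array([144., 181.]))
top
 (array([0.4955, 0.1866]), 0.0305, array([-0.002,  0.041]), array([176., 216.]))
 (array([ 0.2696, -0.5837]), 0.0462, array([-0.289, -0.709]), array([419., 295.]))
[0.49541033 0.20502474 0.17734159] [-0.00085485  0.05928266] [0.33474608 0.03967852 0.25131597]
```

View pics/c4.png

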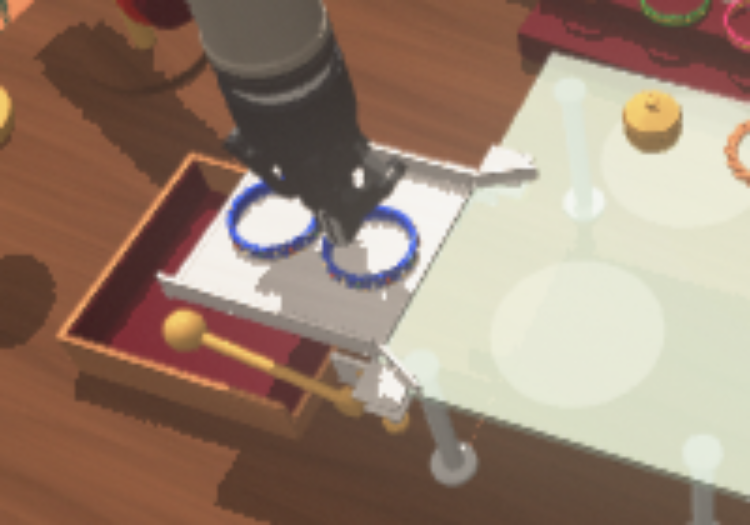

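Both rings lie within the slide walls, at crop (275,215) and (370,245). Now I retract and go above the knob.

```bash
python3 -m creep '[-1,0,-0.04,0,0,-1,0,-0.04,0,0,-1,0,-0.04,0.08,0,-1,0,-0.04,0.2,0,-1,0,-0.04,0.35,0,-1,-0.15,0.05,0.35,0,-1,-0.3,0.12,0.35,0,-1,-0.45,0.18,0.35,0,-1,-0.585,0.24,0.35,0,-1,-0.585,0.24,0.35,0]'
python3 - <<'E'
from h import *
for n in('side','top'):
  im=viewer.capture(n)
  print(n,*rings(n,im,.165),sep='\n ')
s=bot.observe();print(s['eef_pos'],todeck(s['eef_pos']),s['contact_force'])
E
```

```text
time: 14.13
eef_pos: [0.3733, 0.2554, 0.247]
ee_rot: [[-0.996, -0.086, -0.004], [-0.086, 0.996, 0.002], [0.004, 0.002, -1.0]]
contact_force: [0.2, 0.3, 0.6]
finger_gap: -0.0002
finger_force: 0.0
side
 (array([0.497 , 0.2282]), 0.0509, array([0.003, 0.082]), array([144., 179.]))
top
 (array([0.4941, 0.2259]), 0.0496, array([-0.001,  0.08 ]), array([160., 215.]))
 (array([ 0.2693, -0.5817]), 0.0449, array([-0.289, -0.707]), array([419., 295.]))
[0.37789371 0.25315923 0.24751332] [-0.11414896  0.11665451] [0.86345152 0.02281227 0.31489305]
```

```bash
python3 -m creep '[-1,0,0,-0.1,0,-1,0,0,-0.19,0,-1,0,0,-0.22,0,-1,0,0,-0.27,0,-1,0,0,-0.32,0,-1,0,0,-0.38,0,-1,0,0,-0.44,0,-1,0,0,-0.5,0,-1,0,0,-0.535,0,-1,0,0,-0.535,0]'
python3 -m creep '[-1,0,0,0,0,-1,0,0,0,0,-1,0,0,0,0,-1,0,0,0,0,-1,0,0,0,0,-1,0,0,0,0,-1,0,0,0,0,-1,0,0,0,0,-1,0,0,0,0,-1,0,0,0,0]'
python3 - <<'E'
from h import *
for n in('side','top'):
  im=viewer.capture(n)
  print(n,*rings(n,im,.015),sep='\n ')
  if n=='side':cv2.imwrite('pics/c5.png',cv2.resize(im[120:260,60:260],(750,525))[...,::-1])
s=bot.observe();print(s['eef_pos'],todeck(s['eef_pos']),s['contact_force'])
E
```

```text
time: 15.07
eef_pos: [0.3791, 0.2524, 0.1396]
ee_rot: [[-0.997, -0.078, 0.001], [-0.078, 0.997, -0.001], [-0.0, -0.001, -1.0]]
contact_force: [1.4, -0.0, 4.3]
finger_gap: -0.0001
finger_force: 1.9
time: 15.9
eef_pos: [0.379, 0.2528, 0.1408]
ee_rot: [[-0.997, -0.079, 0.001], [-0.079, 0.997, 0.0], [-0.001, 0.0, -1.0]]
contact_force: [1.7, -3.4, 5.4]
finger_gap: -0.0002
finger_force: 2.5
side
 (array([0.4912, 0.3707]), 0.0279, array([0.008, 0.225]), array([122., 191.]))
top
 (array([0.4875, 0.3722]), 0.0312, array([0.005, 0.227]), array([127., 220.]))
 (array([ 0.264 , -0.6398]), 0.0512, array([-0.299, -0.764]), array([419., 295.]))
[0.37906494 0.25278513 0.14076464] [-0.11301137  0.11618801] [ 1.84264557 -2.89036695  5.80326072]
```

View pics/c5.png

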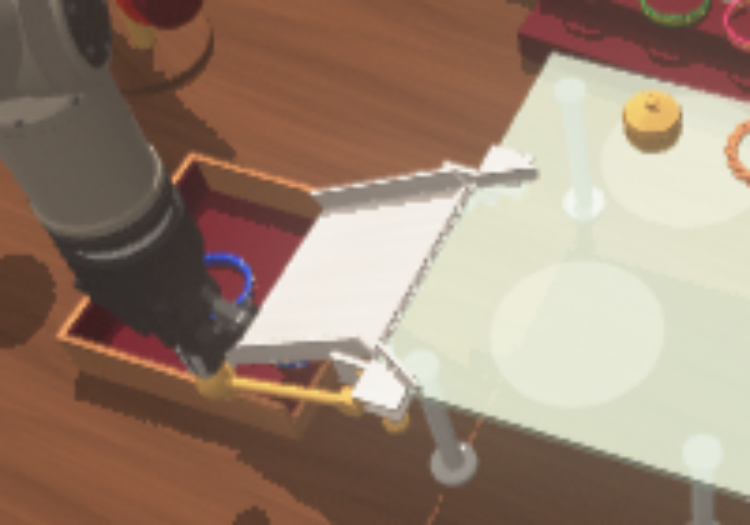

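Picture: the slide is empty. One ring lies in the tray at crop (228,275), and the other shows as a blue patch at (290,362), under the slide and within the tray. Now I release the lever slowly.

```bash
python3 -m creep '[-1,0,0,0,0,-1,0,0,0,0,-1,0,0,0.06,0,-1,0,0,0.12,0,-1,0,0,0.18,0,-1,0,0,0.24,0,-1,0,0,0.3,0,-1,0,0,0.36,0,-1,0,0,0.45,0,-1,0,0,0.6,0]' | head -2
python3 -m creep '[-1,-0.05,0.1,0,0,-1,-0.1,0.2,0,0,-1,-0.15,0.3,0,0,-1,-0.2,0.5,0,0,-1,-0.25,0.65,0,0,-1,-0.3,0.8,0,0,-1,-0.3,0.8,0,0,-1,-0.3,0.8,0,0,-1,-0.3,0.8,0,0,-1,-0.3,0.8,0,0]'
python3 - <<'E'
from h import *
for n in('side','top'):
  im=viewer.capture(n)
  print(n,*rings(n,im,.012),sep='\n ')
  if n=='side':cv2.imwrite('pics/c6.png',cv2.resize(im[120:280,60:380],(800,400))[...,::-1])
  else:cv2.imwrite('pics/c7.png',cv2.resize(im[120:270,95:345],(800,480))[...,::-1])
E
```

```text
time: 16.83
eef_pos: [0.3756, 0.2523, 0.2585]
time: 17.67
eef_pos: [0.3187, 0.4118, 0.26]
ee_rot: [[-0.997, -0.077, -0.001], [-0.077, 0.997, -0.001], [0.001, -0.001, -1.0]]
contact_force: [-0.1, -0.5, 0.6]
finger_gap: 0.0002
finger_force: 0.0
side
top
 (array([0.4877, 0.3737]), 0.0311, array([0.005, 0.228]), array([124., 223.]))
 (array([ 0.2642, -0.6403]), 0.0509, array([-0.299, -0.765]), array([419., 295.]))
```

View pics/c6.png

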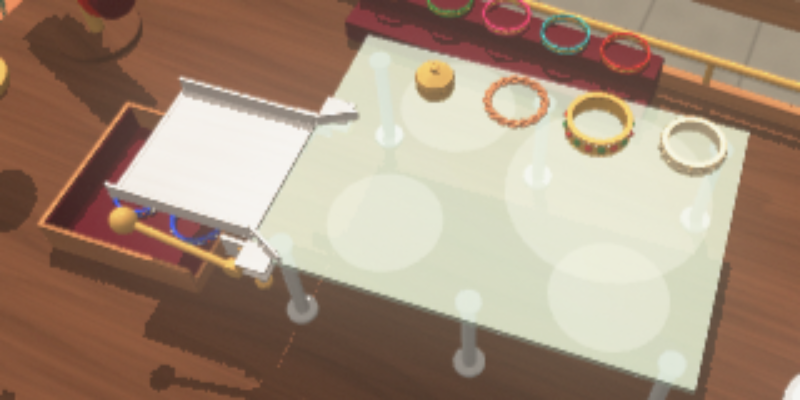

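View pics/c7.png

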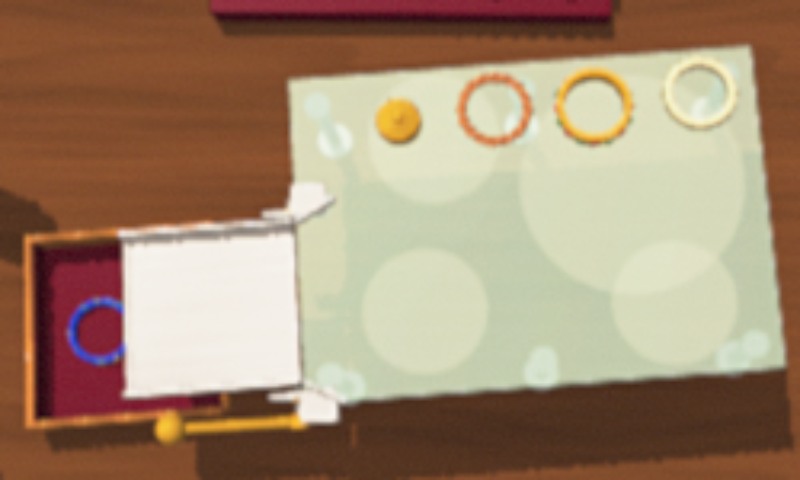

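Both rings are in the tray, the slide is level, and the bystanders haven't moved. Before handing in I'll check where the hidden ring's near edge lies against the tray wall.

```bash
python3 - <<'E'
from h import *
im=viewer.capture('side');hsv=cv2.cvtColor(im,cv2.COLOR_RGB2HSV);m=cv2.inRange(hsv,(105,90,50),(130,255,255))
q=np.argwhere(m[180:240,90:165])[:,::-1]+[90,180];q=q[q[:,0]>124]
P=np.array([todeck(ray('side',p,.012)) for p in q]);print(len(q),P.min(0),P.max(0))
# tray corners (outer rim): side crop c6 scale .4
for nm,p,z in (('-y near, low wall top',(200,285),.022),('+y near',(43,224),.05)):print(nm,todeck(ray('side',(60+p[0]*.4,120+p[1]*.4),z)).round(3))
E
```

```text
29 [-0.03695646  0.11119309] [-0.01225178  0.17402526]
-y near, low wall top [-0.092  0.086]
+y near [-0.091  0.285]
```

```bash
python3 -c "
from bench import bot;print(bot.close_job())"
```

```text
the job is handed in; nothing more can be done
None
```

Both blue bangles are in the tray, the slide is back level, and the cameras show nothing on the glass shelf was disturbed; the job is handed in (17.7 s on the robot's clock), but no verdict came back.

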